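# Seat the notched great wheel on the keyed stand

## Task

Pick up the brass wheel with the single notch in its rim by its barrel, put it over the spindle of the keyed assembly stand and, pressing lightly, turn it until the notch finds the stand's key and the wheel drops fully home, flat on the stand; then let go of it. Do not force it: never press the wheel on the stand with more than about 15 N. Leave the other parts where they lie.

Things in the scene. Friction and masses are not known exactly. Their poses are not given: they have to be found in the camera images.
- wheel: notched brass wheel, 0.5 kg, flat on the slab, barrel up: toothed disc 96 mm across, 8 mm thick; on it a round barrel 30 mm across, from 8 to 50 mm height; a 15 mm bore goes through both. One 12 mm wide notch is cut through the disc, open at the rim, its floor 24 mm from the axis. Origin on the axis at the underside, z up, x towards the notch.
- wheel_grip (a point): point on the wheel's axis inside the barrel, 36 mm above the wheel's underside, a good height to grip the barrel (any direction round it); axes as the wheel's
- stand: keyed assembly stand, steel, fixed: round foot 124 mm across; above it a level sprung platform with a clamped ring 96 mm across, whose top is the wheel's seat; one upright key on the ring, 8 mm wide, 28 to 42 mm from the axis, 10 mm above the seat; spindle in the middle. Origin under the foot on the axis, z up, x: middle of the key's range.
- stand_seat (a point): point on the spindle axis at the seat, 38 mm above the slab, where the seated wheel's origin comes to lie; axes as the stand's. The key stands within 0.5 rad either side of x; this angle is not measured, it must be felt or seen. Seat and key together give downward on a spring: about 6.5 N to start, then 0.8 N per mm, stop at 12 mm. A wheel resting on the key is 10 mm too high.
- spindle_top (a point): top of the stand's upright spindle, 40 mm above the seat; the spindle is 11 mm across, its top 7 mm tapered to 5 mm across
- plain_wheel: bystander: a larger brass wheel without a notch, 112 mm across, 7 mm thick, with a thin arbor up to 39 mm height; origin at the centre of its underside. It and the notched wheel may have swapped places.
- crest: bystander: carved oak-leaf crest lying flat, about 60 x 150 x 22 mm; origin at the centre of its underside
- pipe_long: bystander: walnut whistle pipe lying along its y axis, 32 x 140 x 46 mm; origin at the centre of its underside
- pipe_short: bystander: walnut whistle pipe lying along its y axis, 32 x 115 x 46 mm; origin at the centre of its underside
- screwdriver: bystander: screwdriver 170 mm long lying along its x axis near the slab's front edge; origin under its middle
- finial: bystander: turned walnut finial standing upright, 24 mm across, 42 mm high; origin at the centre of its underside
- jar: bystander: amber glass jar, 56 mm across, 75 mm high; origin at the centre of its underside

How it is judged:
By the outcome, as a careful person would: the job done as asked, in the order asked, and still so for the second after the job is handed in, with the robot touching nothing.
It also fails if it takes over 64 s, if anything falls off the work surface, if the arm or the gripper's body presses on something with over 40 N, if the wrist force passes 120 N, or if a joint passes its speed limit or range.

## Robot

A 6-joint arm with a two-finger parallel gripper is mounted at the origin on the work surface. World frame = base frame: x ahead of the robot, y to its left, z up, the work surface at z = 0. Lengths are in mm, angles in rad, forces in N, time in s.
With the tool pointing down it reaches from about 275 to 750 mm from the base axis. Payload 10.2 kg.
Tool frame: the origin (TCP) lies at the very end of the fingers, on their centre line; the grasp point (between the pads) lies 19 mm behind it (ctrl.hold_point_z is the distance from the TCP to the grasp point, in mm); z points along the fingers, y is the direction in which the jaws open and shut (so a half turn about z gives the same grasp; the last joint's range is limited). The gripper opens to 85 mm and grips with 20 to 120 N. Pads are 22 mm wide; open, the fingers measure 114 mm over their backs; the gripper's body (76 mm by 85 mm) begins 54 mm behind the grasp point. The pads swing forward as they close: fully open they stand 13 mm farther back than shut.
Start: joints at [-1.407, 0.313, 1.498, -0, 1.331, -0.223], TCP at [198.032, -486.225, 231.294] pointing down, gripper open.
Joint ranges: [-2.94, 2.94], [-0.97, 2.17], [0.19, 2.56], [-1.23, 4.37], [0.02, 3.11], [-2.88, 2.88]. Speed limits (rad/s): [2.39, 2.39, 3.01, 3.14, 3.14, 3.14].

## Interface

Orientations are given as a unit quaternion [w, x, y, z].
In Python, from rig import readout, cams, workorder, spotter, ctrl gives the robot as it stands.
- The arm moves only by the tool step_arm, never from a script. Its argument "plan" is text: rows parted by semicolons, each of 5 numbers parted by spaces: the shift along the tool's x, y, z in cm, then the turn about the tool's z in degrees, then the opening in per cent of the stroke, from 0 (shut) to 100 (fully open). In form: x y z twist gripper; .... A call has 1 to 10 rows; each row is the pose to reach, as a shift and turn from the pose commanded when the call began, along the tool's axes at that moment; what a row does not reach only later rows make up. A row lasts 1/10 s, in which the tool goes at most 50 mm and 8.59 degrees, less where a joint would pass 70% of its speed; a pose out of reach is approached as far as the arm can. A call with a gripper value outside its range is refused whole. The fingers move at their own pace and stop on an object; "grip_force" is the grip in N (left out, the last holds). Time passes only in rows, so rows that repeat a pose let the fingers close. It gives the time, the measured TCP pose, the force and the opening at its end, in the units of the state.
- readout.sense(): the state, without advancing time (a new reading comes with each control period).
- cams.capture(name): name is "side" or "top"; returns (picture, depth): 480x640x3 uint8, red, green, blue; 480x640 float32, mm along the optical axis (not along the pixel's ray), 0 where there is no reading.
- cams.camera_info(name): a dict with "vfov" (degrees; the focal length in pixels is half the picture's height over the tangent of half this angle, whatever the lens; pixels are square), "cx", "cy" (the principal point, pixels), "rvec" (rotation vector, rad) and "tvec" (3), from world to camera coordinates, as OpenCV has them. Camera axes: x right, y down, z forward; pixel columns grow to the right and rows downward; lengths in mm; the calibration is good to about 2 mm. A picture is of the moment at which its call begins. camera_info takes no time and is no camera call.
- workorder.finish_job(): hands the job in, once; it reports no verdict.
Trained networks look in the newest picture that a camera, given by its name, has taken for a name from the list of things; names that differ only in an ending like _2 or _b are one class to them, and where a whole thing is asked for, a point or a joint stands for the part that bears it (a point fixed in the world has none). Each returns a list of dicts, best first, with "conf" (0 to 1); they miss things now and then, are a little off and sometimes report something else, mostly with a low value. They report only what shows in the picture. A call takes as long as a camera call.
- spotter.regions_of(camera, target): "pixels" (480x640 bool, what is visible of it) and "extent" ([centre column, centre row, width, height] in pixels, round what is visible of it).
The state is a dict: "time_s": time; "joints": joint angles; "dq": joint speeds; "tau": joint torques, N m; "eef_pos": TCP position; "ee_rot": TCP orientation; "force": force on the tool from outside, world axes, zero at the start; "wrist_torque": the same for the moment, N m; "grip_width": opening from 0.0 (shut) to 1.0 (fully open).
Only numpy, scipy, OpenCV 4.12 (cv2) and the standard library are available. Lean on these libraries where they do the work, as an engineer would, in place of code of your own. Each camera call takes 0.05 s, during which the arm holds its last target. There are 200 camera calls.

## Working session

There is one attempt and no reset: what is moved stays moved. The work goes in short steps, Python scripts to look and compute and a tool call to move; the robot and the scene stay as the last step left them, time stands still between calls to the robot, and variables do not carry over. Pictures are saved under pics/ and viewed, about 8 in all and at most 12, crops included, and the job is handed in when it is done.

Besides the shell and the picture viewer there is one more tool, called after "Call:" by a JSON object that holds its "fn" and its "kwargs". step_arm: Moves the arm, as the interface text tells. Its arguments: {"type":"object","properties":{"plan":{"type":"string"},"grip_force":{"type":"number"}},"required":["plan"]}

```bash
ls; mkdir -p pics
cat > h.py <<'E'
import numpy as np, cv2
from rig import readout, cams, workorder, spotter, ctrl
def K(n):
    i=cams.camera_info(n); f=240/np.tan(np.radians(i['vfov'])/2)
    R=cv2.Rodrigues(np.array(i['rvec'],float))[0]; return f,i['cx'],i['cy'],R,np.array(i['tvec'],float).ravel()
def world(n,d):
    f,cx,cy,R,t=K(n); v,u=np.mgrid[:480,:640]
    P=np.stack([(u-cx)/f*d,(v-cy)/f*d,d],-1)
    return (P-t)@R   # HxWx3
def proj(n,p):
    f,cx,cy,R,t=K(n); c=R@np.array(p,float)+t; return c[0]/c[2]*f+cx,c[1]/c[2]*f+cy
def save(n,img): cv2.imwrite('pics/'+n,img[...,::-1])
E
python3 - <<'E'
from h import *
print(readout.sense())
out=[]
for n in ['top','side']:
    im,d=cams.capture(n); out.append(im); np.savez('pics/'+n+'0.npz',im=im,d=d); W=world(n,d)
    print(n,cams.camera_info(n))
    for t in ['wheel','stand','plain_wheel']:
        for r in spotter.regions_of(n,t)[:2]:
            m=r['pixels']&(d>0); P=W[m]
            print(n,t,round(r['conf'],2),np.round(r['extent']),P.min(0).round() if len(P) else 0,P.max(0).round() if len(P) else 0)
    save(n+'0.png',im)
E
```

```text
pics
{'time_s': 0.0, 'joints': array([-1.40739550e+00,  3.13407473e-01,  1.49848733e+00, -8.87096994e-06,
        1.33096741e+00, -2.23378064e-01]), 'dq': array([-0.00082849, -0.00069544, -0.00176974, -0.00032447, -0.00099708,
       -0.00041821]), 'tau': array([ 1.90967978e-03, -4.12267542e+01, -2.59739882e+01, -1.36615363e-04,
        4.17697869e-03, -1.44598300e-05]), 'eef_pos': array([ 197.98612328, -485.94598915,  230.73791499]), 'ee_rot': array([-6.34626433e-04,  9.81358068e-01,  1.92187250e-01,  1.47274746e-05]), 'force': array([-0.43834042, -0.88303588,  0.09297825]), 'wrist_torque': array([ 0.02353311,  0.01852773, -0.02780934]), 'grip_width': 1.002727012764985}
top {'vfov': 51.93183226662853, 'cx': 326.18379631319897, 'cy': 230.94103049673058, 'rvec': array([ 2.1368372 , -2.13723615,  0.22507457]), 'tvec': array([ 36.11732312, 598.57474022, 932.33137379])}
top wheel 0.61 [216. 290.  50.  49.] [437. 210.  18.] [532. 308.  76.]
top stand 0.97 [424. 271.  64.  60.] [ 460. -228.   18.] [584. -99. 100.]
top stand 0.61 [370. 154.  56.  23.] [ 741. -115.   19.] [798.   6.  72.]
top plain_wheel 0.55 [322. 266.  57.  54.] [477.  -9.  18.] [586. 101.  63.]
side {'vfov': 42.69501813280504, 'cx': 323.0775603836424, 'cy': 241.9048008597514, 'rvec': array([ 0.85888335, -2.46017287,  1.15515403]), 'tvec': array([500.69638719, 275.85719997, 780.92821009])}
side wheel 0.65 [295. 389.  72.  64.] [436. 207.  16.] [536. 306.  72.]
side stand 0.94 [428. 221.  70.  59.] [ 459. -239.   15.] [597. -97.  98.]
side plain_wheel 0.71 [360. 286.  67.  52.] [475. -19.  14.] [594. 102.  59.]
```

View pics/top0.png

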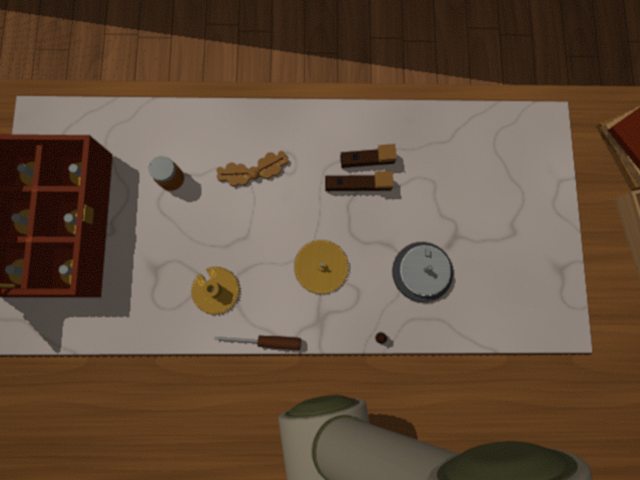

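View pics/side0.png

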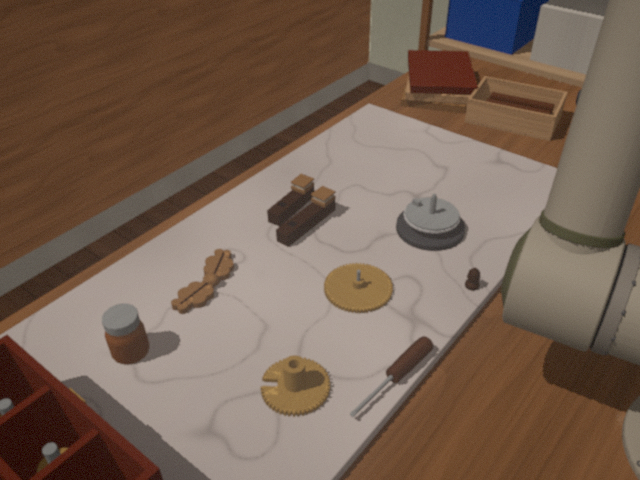

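The top view shows the notched wheel at about (216,290), its notch near (208,272), and the stand at (424,271), with its key near (429,254). The plain wheel is at (322,266) and shows no notch. Next I'll measure from the depth and a zoomed picture.

Run:
```python
from h import *
def circ(P):
    A=np.c_[2*P[:,:2],np.ones(len(P))]; s=np.linalg.lstsq(A,(P[:,:2]**2).sum(1),rcond=None)[0]
    return s[:2].round(1),np.sqrt(s[2]+s[0]**2+s[1]**2).round(1)
Z={}
for n in ['top','side']:
    z=np.load(f'pics/{n}0.npz'); W=world(n,z['d']); im=z['im']
    X,Y,H=W[...,0],W[...,1],W[...,2]
    slab=np.median(H[(X>380)&(X<700)&(Y>110)&(Y<190)&(z['d']>0)]); print(n,'slab',slab.round(1))
    h=H-slab
    for nm,c,zones in [('wheel',(484,259),[(4,14),(44,56)]),('stand',(522,-163),[(33,42),(44,53),(60,85)])]:
        r=np.hypot(X-c[0],Y-c[1])
        for a,b in zones:
            m=(r<75)&(h>a)&(h<b); P=W[m]
            if len(P)<3: print(nm,a,b,len(P)); continue
            cc=cv2.minEnclosingCircle(P[:,:2].astype(np.float32))
            print(nm,a,b,len(P),'med',np.median(P,0).round(1),'enc',np.round(cc[0],1),round(cc[1],1),'h',np.median(h[m]).round(1))
            if nm=='stand' and a==44: print(P.round(0)[:40].tolist())
ims=[np.load(f'pics/{n}0.npz')['im'] for n in('top','side')]
cr=[ims[0][255:325,180:250],ims[0][235:305,390:460],ims[1][350:420,260:330],ims[1][185:255,393:463]]
cr=[cv2.resize(c,(300,300),interpolation=cv2.INTER_CUBIC) for c in cr]
save('crop1.png',cv2.convertScaleAbs(np.vstack([np.hstack(cr[:2]),np.hstack(cr[2:])]),alpha=1.5))
```

```text
top slab 21.2
wheel 4 14 1463 med [480.6 253.7  29.3] enc [480.9 258.7] 73.3 h 8.1
wheel 44 56 156 med [483.9 258.3  71.1] enc [484.  258.3] 15.3 h 49.8
stand 33 42 1813 med [ 519.6 -158.5   58.8] enc [ 521.3 -160.7] 49.9 h 37.6
stand 44 53 36 med [ 554.4 -161.8   69.5] enc [ 539.2 -162.8] 23.5 h 48.2
[[562.0, -161.0, 68.0], [562.0, -162.0, 69.0], [562.0, -165.0, 67.0], [562.0, -167.0, 68.0], [562.0, -168.0, 70.0], [560.0, -160.0, 70.0], [560.0, -161.0, 73.0], [560.0, -164.0, 71.0], [560.0, -166.0, 69.0], [558.0, -160.0, 69.0], [558.0, -162.0, 68.0], [558.0, -164.0, 69.0], [558.0, -166.0, 70.0], [556.0, -160.0, 70.0], [556.0, -162.0, 69.0], [556.0, -164.0, 68.0], [556.0, -166.0, 71.0], [554.0, -160.0, 68.0], [554.0, -162.0, 71.0], [555.0, -164.0, 67.0], [554.0, -166.0, 69.0], [552.0, -160.0, 68.0], [552.0, -162.0, 70.0], [553.0, -164.0, 67.0], [552.0, -165.0, 71.0], [550.0, -160.0, 68.0], [550.0, -162.0, 70.0], [550.0, -164.0, 69.0], [550.0, -166.0, 70.0], [524.0, -156.0, 73.0], [521.0, -156.0, 66.0], [520.0, -156.0, 73.0], [519.0, -155.0, 66.0], [518.0, -156.0, 71.0], [516.0, -157.0
[... 702 characters left out ...]
64.0], [559.0, -159.0, 67.0], [558.0, -161.0, 67.0], [554.0, -162.0, 68.0], [554.0, -165.0, 66.0], [553.0, -167.0, 66.0], [552.0, -168.0, 66.0], [549.0, -166.0, 68.0], [561.0, -160.0, 64.0], [559.0, -159.0, 65.0], [558.0, -162.0, 64.0], [555.0, -160.0, 66.0], [554.0, -161.0, 67.0], [553.0, -163.0, 66.0], [551.0, -163.0, 67.0], [549.0, -164.0, 66.0], [550.0, -169.0, 64.0], [553.0, -160.0, 65.0], [551.0, -160.0, 66.0], [550.0, -163.0, 65.0], [550.0, -166.0, 63.0], [552.0, -158.0, 65.0], [551.0, -160.0, 64.0], [550.0, -163.0, 63.0], [548.0, -163.0, 63.0], [518.0, -166.0, 71.0], [525.0, -158.0, 70.0], [525.0, -158.0, 68.0]]
stand 60 85 56 med [ 519.9 -158.8   89. ] enc [ 520.6 -160.2] 6.1 h 70.3
```

View pics/crop1.png

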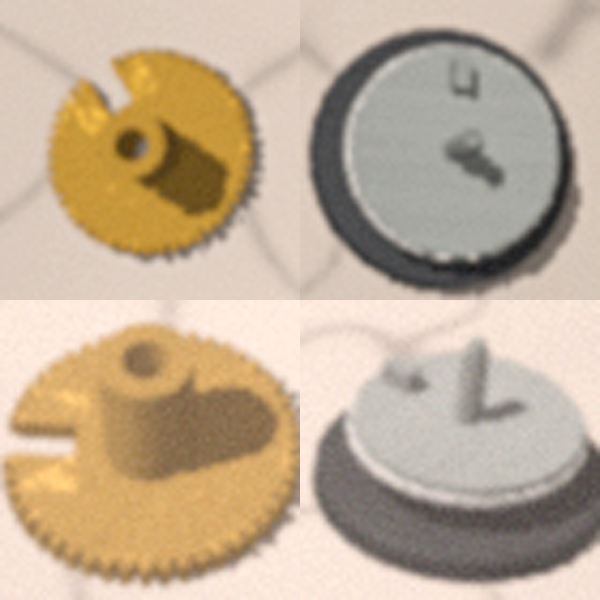

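Zoomed crop: the wheel's notch points up and left in the top view, along +x and +y. The key is a small upright block about 5° right of the stand's +x. Two helpers will give the notch angle and the shifts for the moves.

```bash
cat >> h.py <<'E'
from scipy.spatial.transform import Rotation as Ro
def shift(p,pos=None):
    s=readout.sense(); q=s['ee_rot']; R=Ro.from_quat(np.r_[q[1:],q[0]]).as_matrix()
    pos=s['eef_pos'] if pos is None else pos
    print('t',s['time_s'],'pos',s['eef_pos'].round(1),'yaw',np.degrees(np.arctan2(R[1,0],R[0,0])).round(2),'zax',R[:,2].round(3),'q',s['joints'].round(2),'F',s['force'].round(1),'g',s['grip_width'].round(3))
    print('shift cm',(R.T@(np.array(p)-pos)/10).round(2))
def gap_angle(n,W,ok,c,slab,r0=27,r1=44,h0=4):
    r=np.hypot(W[...,0]-c[0],W[...,1]-c[1]); a=np.arctan2(W[...,1]-c[1],W[...,0]-c[0])
    m=ok&(r>r0)&(r<r1)&(W[...,2]-slab<h0)
    return np.degrees(np.median(a[m])).round(1),m.sum(),np.percentile(np.degrees(a[m]),[5,95]).round()
E
python3 - <<'E'
from h import *
for n,s in [('top',21.2),('side',18.7)]:
    z=np.load(f'pics/{n}0.npz'); print(n,gap_angle(n,world(n,z['d']),z['d']>0,(484.2,258.5),s))
shift((484.2,258.5,131.3),np.array([198.032,-486.225,231.294]))
E
```

```text
top (np.float64(35.4), np.int64(62), array([-89.,  50.]))
side (np.float64(27.5), np.int64(74), array([ 21., 124.]))Traceback (most recent call last):
  File "<stdin>", line 4, in <module>
  File "h.py", line 17, in shift
    print('t',s['time_s'],'pos',s['eef_pos'].round(1),'yaw',np.degrees(np.arctan2(R[1,0],R[0,0])).round(2),'zax',R[:,2].round(3),'q',s['joints'].round(2),'F',s['force'].round(1),'g',s['grip_width'].round(3))
                                                                                                                                                                                      ^^^^^^^^^^^^^^^^^^^^^
AttributeError: 'float' object has no attribute 'round'
```

Call:
{"fn": "step_arm", "kwargs": {"plan": "54.6 -58.2 0 0 100;54.6 -58.2 0 0 100;54.6 -58.2 0 0 100;54.6 -58.2 0 0 100;54.6 -58.2 0 0 100;54.6 -58.2 0 0 100;54.6 -58.2 0 0 100;54.6 -58.2 0 0 100;54.6 -58.2 0 0 100;54.6 -58.2 0 0 100", "grip_force": 60}}

```text
time_s: 1.4
eef_pos: [377.6, -17.4, 231.7]
ee_rot: [0.0, 0.981, 0.192, 0.0]
force: [1.1, -0.7, -0.2]
grip_width: 1.002
```

```bash
sed -i "s/s\['grip_width'\].round(3)/round(s['grip_width'],3)/" h.py
python3 - <<'E'
from h import *
shift((484.2,258.5,131.3))
z=np.load('pics/top0.npz'); W=world('top',z['d']); im=cv2.cvtColor(z['im'],cv2.COLOR_RGB2HSV)
r=np.hypot(W[...,0]-484.2,W[...,1]-258.5); a=np.degrees(np.arctan2(W[...,1]-258.5,W[...,0]-484.2))
for n,s in [('top',21.2),('side',18.7)]:
    z=np.load(f'pics/{n}0.npz'); W=world(n,z['d']); r=np.hypot(W[...,0]-484.2,W[...,1]-258.5); a=np.degrees(np.arctan2(W[...,1]-258.5,W[...,0]-484.2))
    m=(z['d']>0)&(r>28)&(r<44)&(W[...,2]-s<4)&(abs(a-30)<25); P=W[m][:,:2]-[484.2,258.5]
    print(n,m.sum(),'mean dir',np.degrees(np.arctan2(*P.mean(0)[::-1])).round(1),np.percentile(a[m],[0,10,50,90,100]).round(1))
E
```

```text
t 1.4 pos [377.6 -17.4 231.7] yaw 22.15 zax [ 0.001 -0.    -1.   ] q [-0.36 -0.02  1.89 -0.    1.27  0.83] F [ 1.1 -0.7 -0.2] g 1.002
shift cm [ 20.27 -21.54  10.03]
top 49 mean dir 35.2 [ 6.  28.1 35.6 43.1 50. ]
side 57 mean dir 27.2 [20.1 23.  27.1 31.  35.9]
```

Call:
{"fn": "step_arm", "kwargs": {"plan": "20.3 -21.5 0 0 100;20.3 -21.5 0 0 100;20.3 -21.5 0 0 100;20.3 -21.5 0 0 100;20.3 -21.5 0 0 100;20.3 -21.5 0 0 100;20.3 -21.5 4 0 100;20.3 -21.5 8 0 100;20.3 -21.5 10 0 100;20.3 -21.5 10 0 100"}}

```text
time_s: 2.4
eef_pos: [482.8, 255.9, 128.6]
ee_rot: [0.0, 0.981, 0.192, -0.003]
force: [-0.1, 0.6, 0.0]
grip_width: 0.998
```

Run:
```python
from h import *
shift((484.2,258.5,37))
im,d=cams.capture('top'); im2,d2=cams.capture('side')
save('c2.png',cv2.resize(np.hstack([im[230:340,150:280],im2[310:420,230:360]]),(780,330),interpolation=cv2.INTER_CUBIC))
```

```text
t 2.4 pos [482.8 255.9 128.6] yaw 22.16 zax [-0.005 -0.002 -1.   ] q [ 0.27  0.46  1.57 -0.    1.12  1.46] F [-0.1  0.6  0. ] g 0.998
shift cm [ 0.28 -0.18  9.16]
```

View pics/c2.png

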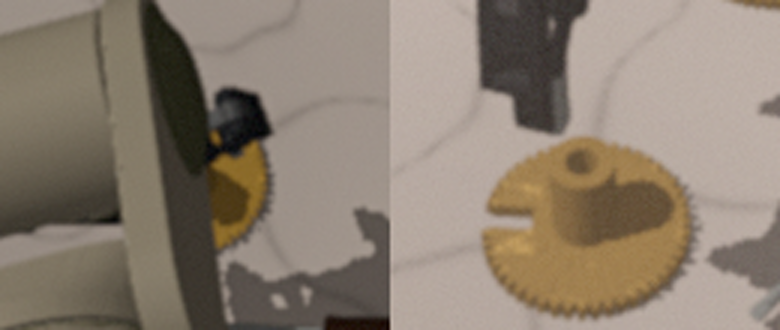

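Call:
{"fn": "step_arm", "kwargs": {"plan": "0 0 3 0 100;0 0 6 0 100;0 0 7.5 0 100;0 0 8.5 0 100;0 0 9 0 100;0 0 9 0 100;0 0 9 0 100"}}

```text
time_s: 3.2
eef_pos: [484.8, 256.4, 42.3]
ee_rot: [-0.0, 0.981, 0.192, 0.001]
force: [-0.4, 0.8, -1.0]
grip_width: 0.998
```

Run:
```python
from h import *
shift((484.2,258.5,37))
im2,d2=cams.capture('side')
for r in (proj('side',readout.sense()['eef_pos']),proj('side',(484.2,258.5,70))): print(np.round(r))
save('c3.png',cv2.resize(im2[290:430,210:380],(680,560),interpolation=cv2.INTER_CUBIC))
```

```text
t 3.2 pos [484.8 256.4  42.3] yaw 22.16 zax [ 0.002  0.    -1.   ] q [0.27 0.58 1.63 0.   0.92 1.46] F [-0.4  0.8 -1. ] g 0.998
shift cm [ 0.02 -0.22  0.53]
[295. 375.]
[294. 363.]
```

View pics/c3.png

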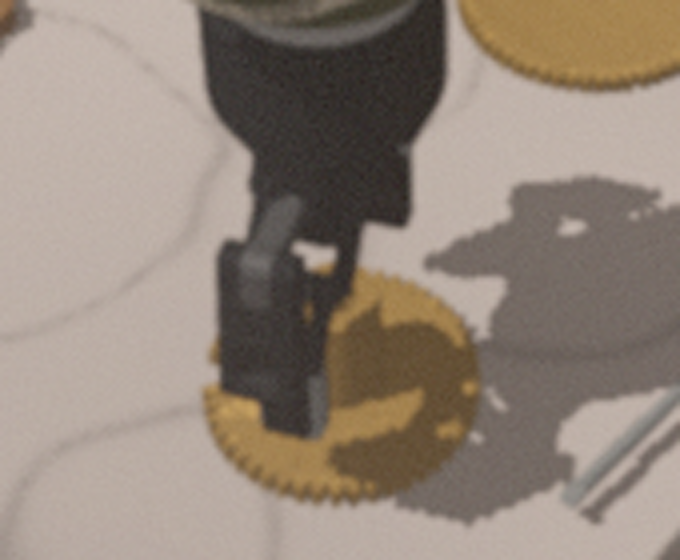

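The near finger stands left of the barrel over the disc at about crop (275,380), and the barrel lies between the fingers. I'll centre on it and close.

Call:
{"fn": "step_arm", "kwargs": {"plan": "0 -0.2 0.4 0 100;0 -0.2 0.4 0 60;0 -0.2 0.4 0 20;0 -0.2 0.4 0 10;0 -0.2 0.4 0 10;0 -0.2 0.4 0 10;0 -0.2 0.4 0 10;0 -0.2 0.4 0 10;0 -0.2 0.4 0 10;0 -0.2 0.4 0 10", "grip_force": 60}}

```text
time_s: 4.25
eef_pos: [483.5, 258.1, 37.6]
ee_rot: [-0.0, 0.981, 0.192, 0.0]
force: [-1.9, -0.5, 6.3]
grip_width: 0.345
```

Call:
{"fn": "step_arm", "kwargs": {"plan": "0 0 -1 0 10;0 0 -4 0 10;0 0 -8 0 10;0 0 -12 0 10;0 0 -14 0 10;0 0 -14 0 10;0 0 -14 0 10"}}

```text
time_s: 4.95
eef_pos: [482.7, 257.9, 176.0]
ee_rot: [0.0, 0.981, 0.192, -0.001]
force: [0.0, -0.6, -5.5]
grip_width: 0.341
```

Run:
```python
from h import *
shift((500,-100,180))
for n in('side','top'):
    im,d=cams.capture(n); W=world(n,d)
    np.savez(f'pics/{n}4.npz',im=im,d=d)
    if n=='side': save('c4.png',cv2.resize(im[220:400,210:410],(800,720)[:2] if 0 else (660,594),interpolation=cv2.INTER_CUBIC))
    for r in spotter.regions_of(n,'wheel')[:2]:
        P=W[r['pixels']&(d>0)]; print(n,round(r['conf'],2),P.min(0).round(),P.max(0).round())
```

```text
t 4.95 pos [482.7 257.9 176. ] yaw 22.16 zax [-0.002 -0.001 -1.   ] q [0.28 0.41 1.51 0.   1.22 1.46] F [ 0.  -0.6 -5.5] g 0.341
shift cm [-11.9   33.79  -0.38]
side 0.85 [435.  96.  17.] [641. 309. 244.]
top 0.69 [442. 185.  17.] [512. 254. 411.]
```

View pics/c4.png

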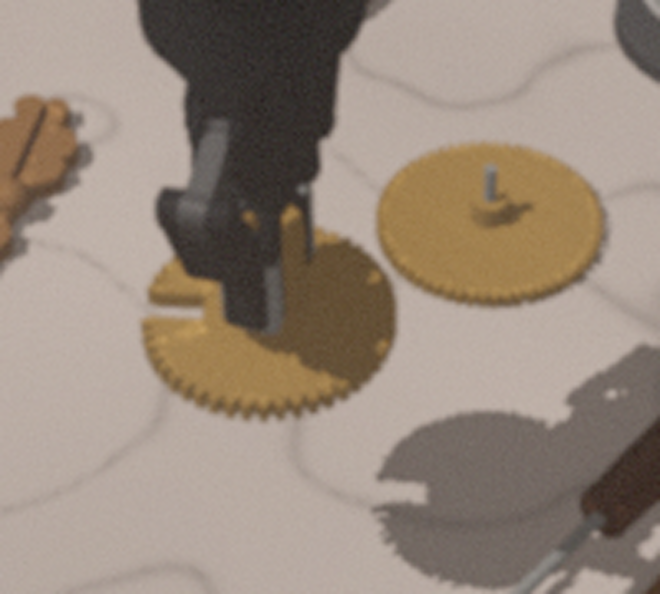

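The wheel is held level and the notch is visible at about crop (180,308). Next I'll refine the notch angle from the first pictures and work out the carry.

Run:
```python
from h import *
for n,k,c,zz in [('top','0',(484.2,258.5),29.2),('side','0',(484.2,258.5),26.7),('side','4',(483.4,258.2),164)]:
    z=np.load(f'pics/{n}{k}.npz'); S=cv2.cvtColor(z['im'],cv2.COLOR_RGB2HSV)[...,1].astype(np.float32)
    ang=np.arange(5,60,0.5); rs=np.arange(30,43,1)
    uv=np.array([[proj(n,(c[0]+r*np.cos(np.radians(a)),c[1]+r*np.sin(np.radians(a)),zz)) for a in ang] for r in rs],np.float32)
    I=cv2.remap(S,uv[...,0].copy(),uv[...,1].copy(),cv2.INTER_LINEAR)
    L=(I.max(1)+I.min(1))/2
    o=[]
    for i,r in enumerate(rs):
        b=ang[I[i]<L[i]]
        if len(b): o.append((r,b.min(),b.max(),int(I[i].min())))
    print(n,k,o[::2])
    for i,r in enumerate(rs): pass
    e=np.array([[-(31-x[1])*np.pi/180*x[0],(x[2]-31)*np.pi/180*x[0]] for x in o]); print('edges mm rel. 31deg',np.median(e,0).round(1))
s=readout.sense()
shift((521.0-0.7,-160.4,176))
```

```text
top 0 [(np.int64(30), np.float64(24.0), np.float64(46.5), 31), (np.int64(32), np.float64(24.5), np.float64(45.5), 31), (np.int64(34), np.float64(24.5), np.float64(44.5), 31), (np.int64(36), np.float64(25.0), np.float64(44.5), 31), (np.int64(38), np.float64(26.0), np.float64(44.0), 31), (np.int64(40), np.float64(26.5), np.float64(44.0), 31), (np.int64(42), np.float64(26.5), np.float64(44.0), 32)]
edges mm rel. 31deg [-3.6  8.4]
side 0 [(np.int64(30), np.float64(32.5), np.float64(47.0), 32), (np.int64(32), np.float64(32.5), np.float64(46.5), 34), (np.int64(34), np.float64(32.5), np.float64(46.0), 32), (np.int64(36), np.float64(32.5), np.float64(45.0), 32), (np.int64(38), np.float64(33.0), np.float64(44.5), 31), (np.int64(40), np.float64(33.0), np.float64(44.0), 34), (np.int64(42), np.float64(32.5), np.float64(43.5), 32)]
edges mm rel. 31deg [0.9 8.8]Traceback (most recent call last):
  File "<stdin>", line 5, in <module>
  File "h.py", line 11, in proj
    f,cx,cy,R,t=K(n); c=R@np.array(p,float)+t; return c[0]/c[2]*f+cx,c[1]/c[2]*f+cy
                ~^^^
  File "h.py", line 4, in K
    i=cams.camera_info(n); f=240/np.tan(np.radians(i['vfov'])/2)
ValueError: time passes only in moves, steps and waits
```

Call:
{"fn": "step_arm", "kwargs": {"plan": "-12.3 40.1 0 40.5 10;-12.3 40.1 0 40.5 10;-12.3 40.1 0 40.5 10;-12.3 40.1 0 40.5 10;-12.3 40.1 0 40.5 10;-12.3 40.1 0 40.5 10;-12.3 40.1 0 40.5 10;-12.3 40.1 0 40.5 10;-12.3 40.1 0 40.5 10;-12.3 40.1 0 40.5 10"}}

```text
time_s: 6.15
eef_pos: [520.5, -162.4, 176.1]
ee_rot: [-0.0, 0.987, -0.161, -0.001]
force: [0.7, 0.6, -5.9]
grip_width: 0.336
```

Call:
{"fn": "step_arm", "kwargs": {"plan": "0 0 1 0 10;0 0 2 0 10;0 0 3 0 10;0 0 3.5 0 10;0 0 3.5 0 10;0 0 3.5 0 10"}}

```text
time_s: 6.75
eef_pos: [521.0, -159.5, 142.4]
ee_rot: [0.0, 0.987, -0.159, 0.0]
force: [-0.3, 0.3, -5.2]
grip_width: 0.342
```

```bash
cat > look.py <<'E'
from h import *
import sys
shift((520.3,-160.2,100))
im,d=cams.capture('side'); im2,d2=cams.capture('top'); k=sys.argv[1]
save(f'c{k}.png',np.hstack([cv2.resize(im[130:270,350:510],(480,420),interpolation=cv2.INTER_CUBIC),cv2.resize(im2[200:340,370:480],(320,420),interpolation=cv2.INTER_CUBIC)]))
E
python3 look.py 5
```

```text
t 6.75 pos [ 521.  -159.5  142.4] yaw -18.32 zax [ 0. -0. -1.] q [-0.51  0.44  1.56  0.    1.14  1.38] F [-0.3  0.3 -5.2] g 0.342
shift cm [-0.04  0.08  4.24]
```

View pics/c5.png

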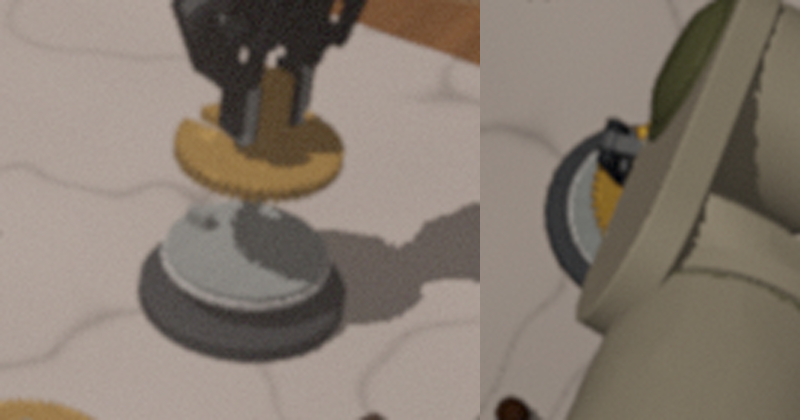

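The wheel hangs over the stand. The notch at about crop (200,120) lines up with the key at (205,215). I'll thread the spindle slowly.

Call:
{"fn": "step_arm", "kwargs": {"plan": "0 0.08 1 0 10;0 0.08 2 0 10;0 0.08 2.4 0 10;0 0.08 2.7 0 10;0 0.08 3 0 10;0 0.08 3.3 0 10;0 0.08 3.5 0 10;0 0.08 3.5 0 10"}}

```text
time_s: 7.65
eef_pos: [520.5, -160.4, 107.1]
ee_rot: [-0.0, 0.987, -0.159, -0.0]
force: [-0.6, -0.1, -6.8]
grip_width: 0.342
```

Call:
{"fn": "step_arm", "kwargs": {"plan": "0 0 0.5 0 10;0 0 1 0 10;0 0 1.4 0 10;0 0 1.7 0 10;0 0 1.8 0 10;0 0 1.8 0 10"}}

```text
time_s: 8.25
eef_pos: [520.5, -160.4, 89.2]
ee_rot: [-0.0, 0.987, -0.159, -0.0]
force: [0.1, 0.0, -4.5]
grip_width: 0.341
```

Call:
{"fn": "step_arm", "kwargs": {"plan": "0 0 0.1 0 10;0 0 0.2 0 10;0 0 0.3 0 10;0 0 0.4 0 10;0 0 0.4 0 10"}}

```text
time_s: 8.75
eef_pos: [520.5, -160.4, 85.1]
ee_rot: [-0.0, 0.987, -0.159, -0.0]
force: [-0.2, -0.9, -5.4]
grip_width: 0.34
```

Call:
{"fn": "step_arm", "kwargs": {"plan": "0 0 0.05 0 10;0 0 0.1 0 10;0 0 0.1 0 10"}}

```text
time_s: 9.05
eef_pos: [520.5, -160.4, 84.2]
ee_rot: [-0.0, 0.987, -0.159, -0.0]
force: [-0.2, 0.4, -6.1]
grip_width: 0.339
```

Call:
{"fn": "step_arm", "kwargs": {"plan": "0 0 0.05 0 10;0 0 0.1 0 10;0 0 0.1 0 10"}}

```text
time_s: 9.35
eef_pos: [520.5, -160.4, 83.2]
ee_rot: [-0.0, 0.987, -0.159, -0.0]
force: [-0.4, 0.4, -5.5]
grip_width: 0.337
```

Call:
{"fn": "step_arm", "kwargs": {"plan": "0 0 0.05 0 10;0 0 0.1 0 10;0 0 0.1 0 10"}}

```text
time_s: 9.65
eef_pos: [520.5, -160.4, 82.2]
ee_rot: [-0.0, 0.987, -0.159, -0.0]
force: [0.2, 0.8, -5.5]
grip_width: 0.339
```

Call:
{"fn": "step_arm", "kwargs": {"plan": "0 0 0.05 0 10;0 0 0.1 0 10;0 0 0.1 0 10"}}

```text
time_s: 9.95
eef_pos: [520.5, -160.4, 81.2]
ee_rot: [-0.0, 0.987, -0.159, -0.0]
force: [0.3, 0.1, -4.9]
grip_width: 0.34
```

There is still no contact below the expected key height, so the notch has most likely found the key. I'll continue gently to the seat.

Call:
{"fn": "step_arm", "kwargs": {"plan": "0 0 0.1 0 10;0 0 0.2 0 10;0 0 0.3 0 10;0 0 0.4 0 10;0 0 0.4 0 10"}}

```text
time_s: 10.45
eef_pos: [520.5, -160.4, 77.1]
ee_rot: [-0.0, 0.987, -0.159, -0.0]
force: [-0.7, 0.1, -4.9]
grip_width: 0.34
```

Call:
{"fn": "step_arm", "kwargs": {"plan": "0 0 0.05 0 10;0 0 0.1 0 10;0 0 0.1 0 10"}}

```text
time_s: 10.75
eef_pos: [520.5, -160.4, 76.2]
ee_rot: [-0.0, 0.987, -0.159, -0.0]
force: [-0.2, -0.8, -5.5]
grip_width: 0.343
```

Call:
{"fn": "step_arm", "kwargs": {"plan": "0 0 0.05 0 10;0 0 0.05 0 10;0 0 0.05 0 10"}}

```text
time_s: 11.05
eef_pos: [520.6, -160.5, 75.8]
ee_rot: [-0.0, 0.987, -0.159, 0.0]
force: [-0.2, 0.3, -5.4]
grip_width: 0.344
```

Call:
{"fn": "step_arm", "kwargs": {"plan": "0 0 0.05 0 10;0 0 0.05 0 10;0 0 0.05 0 10"}}

```text
time_s: 11.35
eef_pos: [520.6, -160.5, 75.6]
ee_rot: [0.0, 0.987, -0.159, 0.0]
force: [-1.5, 1.5, -0.3]
grip_width: 0.336
```

Call:
{"fn": "step_arm", "kwargs": {"plan": "0 0 0.05 0 10;0 0 0.05 0 10;0 0 0.05 0 10"}}

```text
time_s: 11.65
eef_pos: [520.6, -160.5, 75.0]
ee_rot: [0.0, 0.987, -0.159, 0.0]
force: [-2.4, 1.9, 2.2]
grip_width: 0.342
```

Contact came at TCP z≈75.6, which is the seat height rather than the key height of 85.6, and the press is about 7.5 N. I'll ease off, open and retreat.

Call:
{"fn": "step_arm", "kwargs": {"plan": "0 0 -0.05 0 10;0 0 -0.05 0 30;0 0 -0.05 0 60;0 0 -0.05 0 80;0 0 -0.05 0 90;0 0 -0.05 0 90;0 0 -0.05 0 90;0 0 -0.05 0 90;0 0 -0.05 0 90"}}

```text
time_s: 12.55
eef_pos: [520.5, -160.5, 75.3]
ee_rot: [-0.0, 0.987, -0.159, -0.0]
force: [0.1, 0.3, -0.2]
grip_width: 0.896
```

Call:
{"fn": "step_arm", "kwargs": {"plan": "0 0 -1 0 90;0 0 -3 0 90;0 0 -6 0 90;0 0 -10 0 90;0 0 -14 0 90;0 0 -16 0 90;0 0 -16 0 90"}}

```text
time_s: 13.25
eef_pos: [521.5, -160.9, 239.1]
ee_rot: [0.001, 0.987, -0.159, 0.003]
force: [-0.8, -0.8, -0.6]
grip_width: 0.9
```

```bash
python3 look.py 6
python3 - <<'E'
from h import *
for n,sl in(('side',18.7),('top',21.2)):
    im,d=cams.capture(n); W=world(n,d); h=W[...,2]-sl; r=np.hypot(W[...,0]-521,W[...,1]+160.4)
    for a,b in((20,46),(0,14)):
        m=(r>a)&(r<b)&(h>30)&(h<100)&(d>0)
        if m.any(): print(n,a,b,m.sum(),np.percentile(h[m],[10,50,90]).round(1))
    m=(r>20)&(r<44)&(h>40)&(h<70)&(d>0); P=W[m]
    if len(P)>50:
        A=np.c_[P[:,:2]-[521,-160.4],np.ones(len(P))]; print('plane',np.linalg.lstsq(A,P[:,2]-sl,rcond=None)[0].round(3))
E
```

```text
t 13.25 pos [ 521.5 -160.9  239.1] yaw -18.33 zax [ 0.006 -0.003 -1.   ] q [-0.51  0.35  1.43  0.    1.36  1.38] F [-0.8 -0.8 -0.6] g 0.9
shift cm [-0.23 -0.05 13.91]
side 20 46 977 [42.1 45.8 47.6]
side 0 14 288 [51.4 78.4 88.2]
plane [ 3.0000e-03 -5.0000e-03  4.5992e+01]
top 20 46 579 [43.3 45.6 47.8]
top 0 14 47 [73.5 87.  89.1]
plane [-5.0000e-03  3.0000e-03  4.5669e+01]
```

View pics/c6.png

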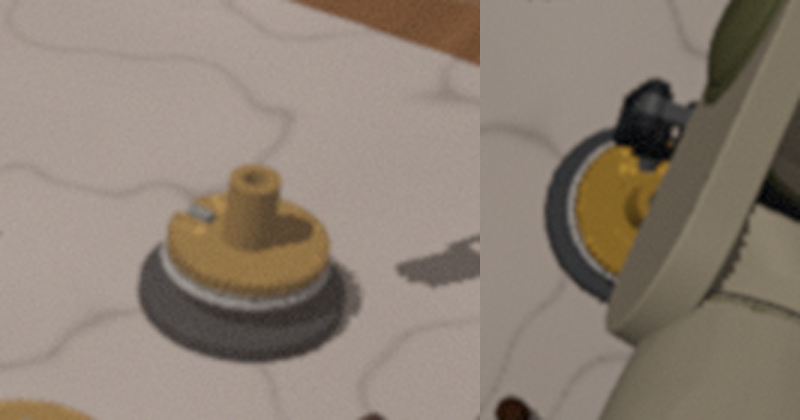

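The wheel sits flat on the ring with the steel key showing in its notch at about crop (203,213). Its disc top is 46 mm above the slab, as expected (38+8), with no tilt. Handing in.

```bash
python3 -c "
from h import *
print(workorder.finish_job())"
```

```text
the job is handed in; nothing more can be done
None
```

The notched wheel is fully home on the stand, flat on the seat with the key in its notch, and released. I handed the job in at about 13.5 s.

- **What I did:** I gripped the wheel by its barrel at 60 N. I turned it about 40° on the way, from the measured notch angle (about 35°) to the key (about −5°), and lowered it slowly over the spindle. The notch met the key at once, so I did not need to search by turning under pressure.
- **Force:** The wheel touched at seat height, not 10 mm high on the key. The steady press was about 7.6 N, under the 15 N limit. At that point there was about 3 N of sideways force, which was gone after release.
- **Last checks:** Both cameras put the disc top at 45.7–46.0 mm above the slab, against 46 mm expected. Tilt was within 0.006 rad, and the key shows in the notch. The gripper was clear, about 160 mm above the seated position, and the arm never came near the other parts.
- **Disagreements:** Before the move, the two cameras' depth readings put the notch at 27° and 35°, because the notch wall hid part of the opening from the side. Edges in the pictures settled it at about 35°. The cameras also differed by 2.5 mm on slab height, so I used 20 mm, and the contact height agreed with that.

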